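# Draw the lint filter from its rack and hold it slanted for inspection

## Robot

A 7-joint arm with a two-finger parallel gripper is mounted at the origin on the work surface. World frame = base frame: x ahead of the robot, y to its left, z up, the work surface at z = 0. Lengths are in m, angles in rad, forces in N, time in s.
With the tool pointing down it reaches from about 0.425 to 0.875 m from the base axis. Payload 4.7 kg.
Tool frame: the origin (TCP) lies at the very end of the fingers, on their centre line; the grasp point (between the pads) lies behind it (ctrl.tcp_to_grasp is the y of the grasp point in the tool frame, in m); y points along the fingers, x is the direction in which the jaws open and shut, and the axes are right-handed (so a half turn about y gives the same grasp; the last joint's range is limited). The gripper opens to 87 mm and grips with 3 to 60 N. Pads are 19 mm wide; open, the fingers measure 117 mm over their backs; the gripper's body (75 mm by 190 mm) begins 51 mm behind the grasp point.
Start: joints at [1.172, 0.321, -0.07, 1.45, 0.023, 1.371, -0.057], TCP at [0.261, -0.595, 0.223] pointing down, gripper open.
Joint ranges: [-2.86, 2.86], [-0.3, 2.09], [-1.38, 1.24], [0.06, 2.45], [-1.56, 4.7], [0.09, 2.05], [-2.69, 2.69]. Speed limits (rad/s): [2.57, 2.57, 3.14, 3.14, 3.14, 3.14, 3.14].

## Interface

Orientations are given as a rotation vector (axis times angle).
In Python, from bench import ctrl, get_image, workorder gives the robot as it stands.
- The arm moves only by the tool drive_tool, never from a script. Its argument "increments" is text: rows parted by semicolons, each of 5 numbers parted by spaces: the shift along the tool's x, y, z in mm, then the turn about the tool's y in degrees, then the closure in counts, from 0 (fully open) to 255 (shut). In form: tx ty tz yaw fingers; .... A call has 1 to 20 rows; each row shifts and turns the commanded pose from where the row before left it, along the tool's axes as they then stand; what a row does not reach is not made up. A row lasts 1/8 s, in which the tool goes at most 62.5 mm and 10.7 degrees, less where a joint would pass 70% of its speed; a pose out of reach is approached as far as the arm can. A call is refused whole if a number of a shift passes 62.5 or a number of a turn 10.7, either way. A call with a gripper value outside its range is refused whole. The fingers move at their own pace and stop on an object; "squeeze" is the grip in N (left out, the last holds). Time passes only in rows, so rows that do not move let the fingers close. It gives the time, the measured TCP pose, the force and the opening at its end, in the units of the state.
- ctrl.get_state(): the state, without advancing time (a new reading comes with each control period).
- get_image(name): name is "scene" or "side" or "wrist"; returns a dict with "img" (400x640x3 uint8, red, green, blue), "mtx" (3x3 intrinsics, pixels), "k1" (the pictures are not rectified: a ray, as slopes to the right and down, at radius r is drawn at 1 + k1 r^2 times it, then the intrinsics apply), "camera_from_world" (4x4, takes a point from world to camera coordinates). Camera axes: x right, y up, looking along -z (the intrinsics and any distortion apply to the point x, -y, -z); pixel columns grow to the right and rows downward; lengths in m; the calibration is good to about 2 mm. A picture is of the moment at which its call begins. There is no depth.
- workorder.close_job(): hands the job in, once; it reports no verdict.
The state is a dict: "time": time; "joint_positions": joint angles; "qd": joint speeds; "joint_torque": joint torques, N m; "position": TCP position; "tool_rot": TCP orientation; "ft_force": force on the tool from outside, world axes, zero at the start; "torque": the same for the moment, N m; "grip_width": opening from 0.0 (shut) to 1.0 (fully open).
Only numpy, scipy, OpenCV 4.12 (cv2) and the standard library are available. Lean on these libraries where they do the work, as an engineer would, in place of code of your own. Each camera call takes 0.05 s, during which the arm holds its last target.

## Task

Draw the dryer's lint filter (the tall openwork mesh panel with a handle tab on top) straight up out of its slot in the wire draining rack, pinching it lightly because its thin frame cracks (never more than 40 N of grip), then tip it over to about halfway between upright and flat, handle end still uppermost, so that its smooth mesh side slants upwards to be looked at. Keep it held like that, still, its foot at least 15 cm above the counter, and finish while holding it; leave everything else on the counter and in the rack where it is.

Things in the scene. Friction and masses are not known exactly. Their poses are not given: they have to be found in the camera images.
- filter: lint filter, white frame round a dark mesh window, 8 mm thick (x), 100 wide (y), 152 high (z), 100 to 170 g; tallest panel in the rack, the only one with window and handle tab. Origin: centre of its foot (underside); z up to the handle, x out of the smooth mesh side. Starts upright in one of the three slots, foot 8 above the counter, mesh side facing away from the robot within 32 degrees
- filter_mesh (a point): centre of the mesh window, 57 mm above the filter's foot, axes as the filter's. The smooth mesh side is +x; the back, -x, has three thick white upright ribs. Only the filter's lowest 40 mm stand in the slot, with about 2 mm play each way
- filter_grip (a point): middle of the filter's handle tab, 132 mm above the foot; the tab is 12 thick (x), 60 wide (y), from 110 to 152 above the foot, clear on both sides for fingers closing along the filter's x
- rack: holder: fixed white wire rack, 270 mm (x) x 130 (y), wires up to 48 high; three slots at x = -80, 0 and +80 from its centre, each a gap of 12 across x between wires along y; floor plate 8 thick. Origin at the centre of its underside, x along the row of slots, z up; all panels stand across the row
- vent_panel: bystander: solid white louvred panel, 8 thick x 100 wide x 95 high, standing in another slot of the rack, no handle tab; sizes in mm, origin at the centre of its underside
- flap_cover: bystander: low solid white panel, 8 thick x 100 wide, 55 high with a round top reaching 83, standing in another slot of the rack; sizes in mm, origin at the centre of its underside
- jug: bystander: clear detergent jug 100 x 150 x 225 high, left side of the counter; sizes in mm, origin at the centre of its underside
- stain_bottle: bystander: white bottle, 60 diameter x 170 high, right side of the counter; sizes in mm, origin at the centre of its underside
- dosing_cup: bystander: small open grey cup, 60 diameter x 55 high, close to the rack's left (+y) side; sizes in mm, origin at the centre of its underside
- brush: bystander: wooden clothes brush 110 x 36 x 36 high, close to the rack's right (-y) side; sizes in mm, origin at the centre of its underside
- peg_basket: bystander: blue open basket with wooden pegs 130 x 100 x 60 high, right side of the counter; sizes in mm, origin at the centre of its underside
There are look-alikes about, which are no part of the job. Leave any pink look-alike of the filter alone.

How it is judged:
On the way, in this order (a step that is already met when the one before it is completed fails the run):
1. the filter is drawn out of its slot, its foot above the rack's wires (height (world z) of filter above 0.052 m and contact force between filter and rack below 0.1 N), for 0.05 s.
2. the filter is tipped to a slant, handle end up, mesh side upwards, raised (angle between filter's own x axis and vertical between 0.43625 and 1.13425 rad and angle between filter's own z axis and vertical between 0.43625 and 1.13425 rad and height (world z) of filter above 0.145 m and height (world z) of filter_grip above 0.19 m), for 0.2 s.
At the end, for the whole second after the job is handed in: the filter is held by the fingers alone, touching nothing else, foot at least 14.5 cm above the counter, leaning 25 to 65 degrees from upright with the handle end uppermost and the mesh side facing up, at rest (under 2 cm/s and 0.15 rad/s); other things within 20 mm of their starts (all of step 2 and contact force between filter and rack below 0.1 N and contact force between filter and vent_panel below 0.1 N and contact force between filter and flap_cover below 0.1 N and contact force between filter and jug below 0.1 N and contact force between filter and stain_bottle below 0.1 N and contact force between filter and dosing_cup below 0.1 N and contact force between filter and brush below 0.1 N and contact force between filter and peg_basket below 0.1 N and contact force between the fingers and filter above 2 N and linear speed of filter below 0.02 m/s and angular speed of filter below 0.15 rad/s and distance of each of vent_panel, flap_cover, jug, stain_bottle, dosing_cup, brush, peg_basket from where it was at the start of the episode below 0.02 m); the arm keeps its last pose, push and grip.
It fails at once if the filter is squeezed with clearly more than 40 N per finger (90 N, both fingers summed) (contact force between the fingers and filter above 90 N).
It fails at once if another panel in the rack is moved more than 20 mm (distance of any of vent_panel, flap_cover from where it was at the start of the episode above 0.02 m).
It fails at once if something else on the counter is moved more than 20 mm (distance of any of jug, stain_bottle, dosing_cup, brush, peg_basket from where it was at the start of the episode above 0.02 m).
It also fails if it takes over 29 s, if anything falls off the work surface, if the arm or the gripper's body presses on something with over 40 N, if the wrist force passes 120 N, or if a joint passes its speed limit or range.

## Working session

There is one attempt and no reset: what is moved stays moved. The work goes in short steps, Python scripts to look and compute and a tool call to move; the robot and the scene stay as the last step left them, time stands still between calls to the robot, and variables do not carry over. Pictures are saved under pics/ and viewed, and the job is handed in when it is done.

Besides the shell and the picture viewer there is one more tool, called after "Request:" in YAML: its name, and indented under it one key for each argument. drive_tool: Moves the arm, as the interface text tells. Its arguments: {"type":"object","properties":{"increments":{"type":"string"},"squeeze":{"type":"number"}},"required":["increments"]}

```bash
ls; mkdir -p pics
python3 - <<'E'
from bench import ctrl,get_image,workorder
import cv2,numpy as np
s=ctrl.get_state()
for k,v in s.items(): print(k,np.round(v,4))
print(ctrl.tcp_to_grasp,[a for a in dir(ctrl) if a[0]!='_'])
for n in ['scene','side','wrist']:
    d=get_image(n); cv2.imwrite(f'pics/{n}0.png',d['img'][:,:,::-1]); print(n,d['mtx'].tolist(),d['k1'],np.round(d['camera_from_world'],4).tolist())
    np.savez(f'pics/{n}0.npz',**d)
E
```

```text
pics
time 0.0
joint_positions [ 1.1721  0.3218 -0.0701  1.4517  0.0226  1.3708 -0.0569]
qd [-0.0003 -0.0003  0.0004  0.0003 -0.0009 -0.0007  0.0013]
joint_torque [-5.00000e-04 -4.91291e+01 -4.03800e-01 -3.12535e+01 -6.38000e-02
  4.37000e-02  1.00000e-04]
position [ 0.2605 -0.5949  0.2214]
tool_rot [-1.3757  0.9012 -0.8984]
ft_force [-0.1896  0.5692 -0.3994]
torque [-0.0311 -0.0088 -0.0368]
grip_width 1.0025
-0.0187 ['MotionError', 'get_state', 'tcp_to_grasp']
scene [[431.02540201227714, 0.0, 317.76336712319755], [0.0, 431.02540201227714, 197.68716498961044], [0.0, 0.0, 1.0]] -0.00923001521800837 [[-0.1577, 0.9874, 0.01, 0.1134], [-0.6804, -0.116, 0.7236, 0.2715], [0.7157, 0.1073, 0.6901, -1.6107], [0.0, 0.0, 0.0, 1.0]]
side [[390.88482326383405, 0.0, 318.1255166071648], [0.0, 390.88482326383405, 200.82188271396114], [0.0, 0.0, 1.0]] -0.02712805111686427 [[-0.9105, -0.4131, -0.016, 0.4563], [0.199, -0.4719, 0.8589, -0.2246], [-0.3624, 0.7789, 0.5119, -1.2624], [0.0, 0.0, 0.0, 1.0]]
wrist [[283.0096235699883, 0.0, 317.54399351973484], [0.0, 283.0096235699883, 201.87654904706392], [0.0, 0.0, 1.0]] 0.011163659042445507 [[0.4008, -0.9162, -0.0021, -0.6488], [0.8794, 0.3853, -0.2797, 0.0342], [0.2571, 0.1103, 0.9601, -0.3919], [0.0, 0.0, 0.0, 1.0]]
```

View pics/scene0.png

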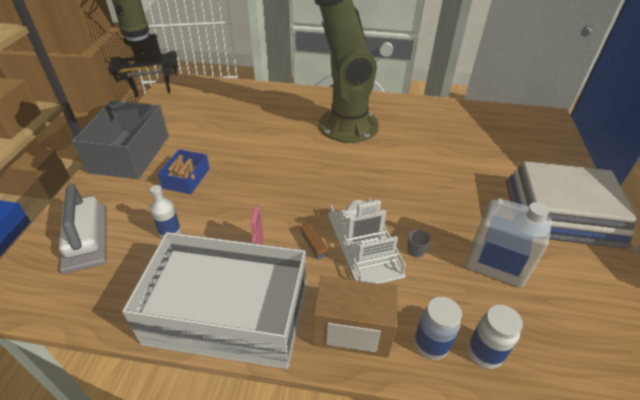

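View pics/side0.png

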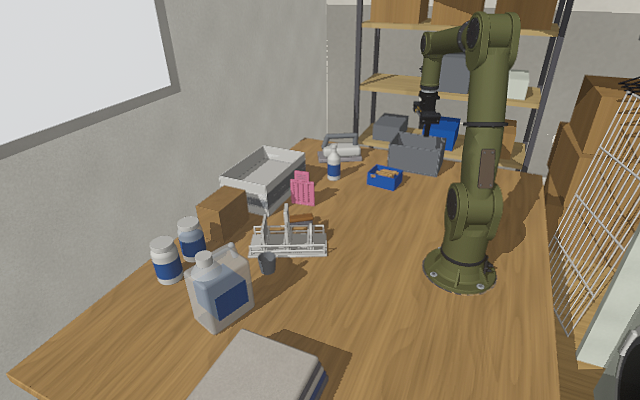

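View pics/wrist0.png

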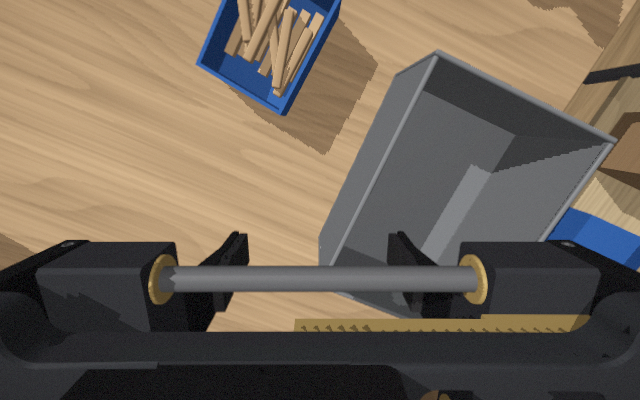

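The rack appears in the scene view near (365,240) and in the side view near (290,235). I'll zoom in on both.

Run:
```python
import cv2
a=cv2.imread('pics/scene0.png')[190:290,300:440]; b=cv2.imread('pics/side0.png')[195:265,240:340]
cv2.imwrite('pics/zs.png',cv2.resize(a,(784,560),interpolation=cv2.INTER_CUBIC)); cv2.imwrite('pics/zd.png',cv2.resize(b,(800,560),interpolation=cv2.INTER_CUBIC))
```

```text
(no output)
```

View pics/zs.png

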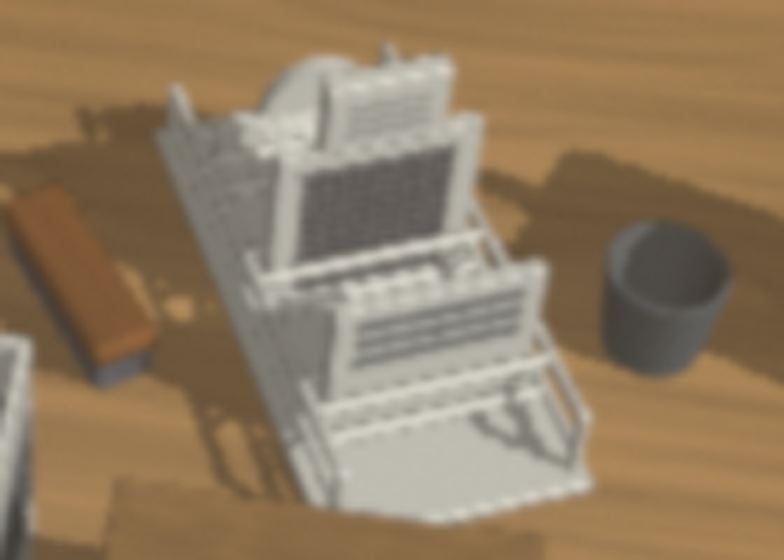

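View pics/zd.png

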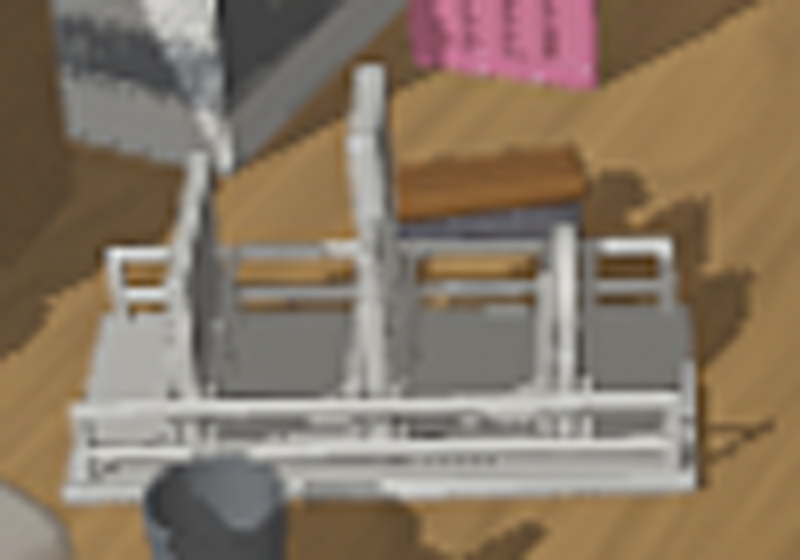

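```bash
cat > h.py <<'E'
import numpy as np,cv2
from scipy.spatial.transform import Rotation as R
def load(f): return dict(np.load(f))
def ray(d,u,v):
    K=d['mtx'];k1=float(d['k1']);T=d['camera_from_world']
    p=cv2.undistortPoints(np.array([[[u,v]]],float),K,np.array([k1,0,0,0.]))[0,0]
    dc=np.array([p[0],-p[1],-1.]);Rm=T[:3,:3];o=-Rm.T@T[:3,3]
    return o,Rm.T@dc
def onz(d,u,v,z):
    o,r=ray(d,u,v);return o+r*(z-o[2])/r[2]
def proj(d,P):
    T=d['camera_from_world'];c=T[:3,:3]@np.asarray(P)+T[:3,3];x,y=c[0]/-c[2],-c[1]/-c[2]
    f=1+float(d['k1'])*(x*x+y*y);K=d['mtx'];return np.array([K[0,0]*x*f+K[0,2],K[1,1]*y*f+K[1,2]])
def tri(d1,p1,d2,p2):
    o1,r1=ray(d1,*p1);o2,r2=ray(d2,*p2)
    s=np.linalg.lstsq(np.c_[r1,-r2],o2-o1,rcond=None)[0];a=o1+r1*s[0];b=o2+r2*s[1];return (a+b)/2,np.linalg.norm(a-b)
E
python3 - <<'E'
from h import *
print(R.from_rotvec([-1.3757,0.9012,-0.8984]).as_matrix().round(3))
a=cv2.imread('pics/scene0.png')[196:246,340:400]; b=cv2.imread('pics/side0.png')[200:250,265:325]
z=lambda i:cv2.resize(i,None,fx=13,fy=11.99,interpolation=cv2.INTER_NEAREST)
cv2.imwrite('pics/zs2.png',cv2.resize(a,(720,600),interpolation=cv2.INTER_NEAREST)); cv2.imwrite('pics/zd2.png',cv2.resize(b,(720,600),interpolation=cv2.INTER_NEAREST))
E
```

```text
[[ 0.401 -0.001  0.916]
 [-0.916  0.002  0.401]
 [-0.002 -1.    -0.   ]]
```

View pics/zs2.png

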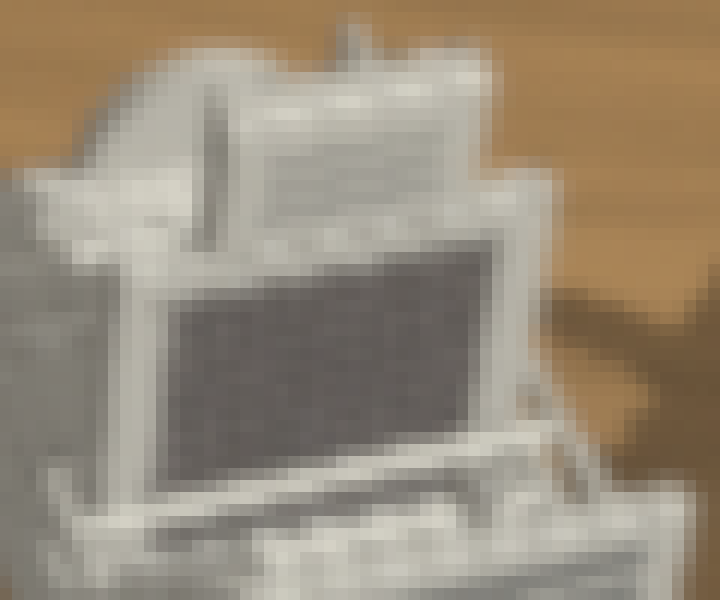

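View pics/zd2.png

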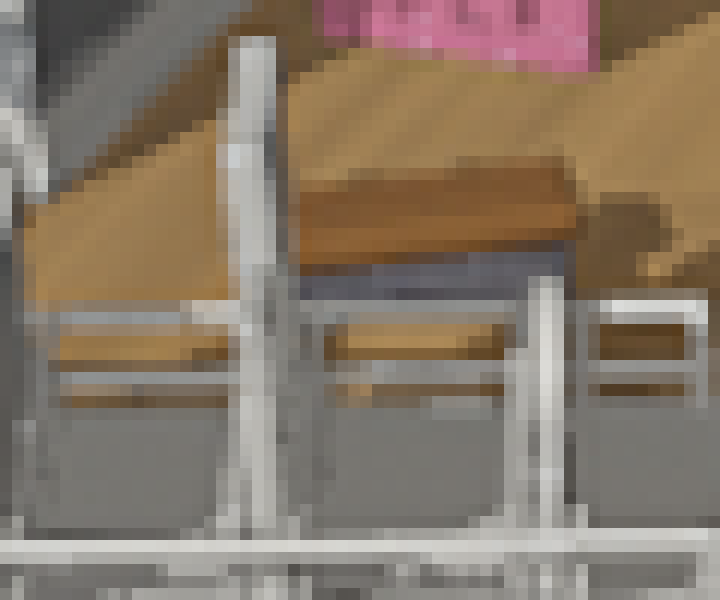

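Run:
```python
from h import *
s=load('pics/scene0.npz');d=load('pics/side0.npz')
P=lambda n,p:print(n,p[:3].round(4))
zs2=lambda x,y:(340+x/12-.5,196+y/12-.5)
zd2=lambda x,y:(265+x/12-.5,200+y/12-.5)
zs=lambda x,y:(300+x/5.6-.5,190+y/5.6-.5)
zd=lambda x,y:(240+x/8-.5,195+y/8-.5)
P('tabR f',onz(s,*zs2(490,85),.160));P('tabL f',onz(s,*zs2(232,112),.160));P('tabR back',onz(s,*zs2(490,52),.160))
P('shoulderR',onz(s,*zs2(552,178),.118))
P('side tab top near l',onz(d,*zd2(230,75),.160));P('side tab top r',onz(d,*zd2(278,78),.160))
P('side tab far l',onz(d,*zd2(232,38),.160));P('side tab far r',onz(d,*zd2(275,38),.160))
P('side shoulder near',onz(d,*zd2(228,150),.118));P('side sh near r',onz(d,*zd2(270,150),.118))
P('rack +x+y',onz(s,*zs(592,488),.0));P('rack -x -y',onz(s,*zs(158,135),.008))
P('side rack +x+y',onz(d,*zd(65,495),0));P('side rack -x+y',onz(d,*zd(697,490),0));P('side -x-y',onz(d,*zd(690,305),.008))
P('vent R top',onz(s,*zs(548,265),.103));P('vent L top',onz(s,*zs(335,303),.103))
for n,p in dict(basketA=(170,150),box=(205,160)).items():P(n,onz(s,*p,.06))
P('cup',onz(s,*zs(668,255),.055));P('brush1',onz(s,*zs(35,200),.036));P('brush2',onz(s,*zs(130,340),.036))
P('pink',onz(s,257,240,0))
P('jug',onz(s,500,275,0));P('bottle',onz(s,167,230,0))
P('box -',onz(s,318,340,0)); P('box top',onz(s,317,283,.1))
```

```text
tabR f [0.5647 0.1328 0.16  ]
tabL f [0.5818 0.0802 0.16  ]
tabR back [0.5547 0.1323 0.16  ]
shoulderR [0.5474 0.1499 0.118 ]
side tab top near l [0.5823 0.096  0.16  ]
side tab top r [0.5691 0.0921 0.16  ]
side tab far l [0.5915 0.078  0.16  ]
side tab far r [0.5802 0.0733 0.16  ]
side shoulder near [0.5982 0.0736 0.118 ]
side sh near r [0.5869 0.0688 0.118 ]
rack +x+y [0.6616 0.2198 0.    ]
rack -x -y [ 0.4778 -0.009   0.008 ]
side rack +x+y [ 0.6712  0.2115 -0.    ]
side rack -x+y [0.4234 0.101  0.    ]
side -x-y [ 0.4758 -0.0124  0.008 ]
vent R top [0.6208 0.1845 0.103 ]
vent L top [0.6586 0.0927 0.103 ]
basketA [ 0.3295 -0.5467  0.06  ]
box [ 0.3597 -0.4177  0.06  ]
cup [0.5615 0.2461 0.055 ]
brush1 [ 0.5594 -0.0595  0.036 ]
brush2 [6.395e-01 1.000e-04 3.600e-02]
pink [ 0.6044 -0.1895  0.    ]
jug [0.6158 0.4641 0.    ]
bottle [ 0.6107 -0.4507  0.    ]
box - [0.8726 0.0251 0.    ]
box top [0.7883 0.0083 0.1   ]
```

```bash
cat >> h.py <<'E'
def model(c,yaw,z0=.008):
    y=np.radians(yaw);X=np.array([np.cos(y),np.sin(y),0]);Y=np.array([-np.sin(y),np.cos(y),0])
    W=lambda x,yy,z:np.array([c[0],c[1],z0])+X*x+Y*yy+np.array([0,0,z])
    L=[]
    def box(x,yy,za,zb):
        for sx in(-x,x):
            for z in (za,zb): L.append((W(sx,-yy,z),W(sx,yy,z)))
        for z in (za,zb):
            for sy in(-yy,yy): L.append((W(-x,sy,z),W(x,sy,z)))
        for sx in(-x,x):
            for sy in(-yy,yy):L.append((W(sx,sy,za),W(sx,sy,zb)))
    box(.006,.03,.110,.152);box(.004,.05,.0,.110)
    return L
def overlay(d,bgr,L,x0,y0,w,h,s,out):
    im=cv2.resize(bgr[y0:y0+h,x0:x0+w],(w*s,h*s),interpolation=cv2.INTER_NEAREST)
    for a,b in L:
        p=[tuple(int(round(t)) for t in ((proj(d,q)+.5-[x0,y0])*s)) for q in (a,b)]
        cv2.line(im,p[0],p[1],(0,0,255),1,cv2.LINE_AA)
    cv2.imwrite(out,im)
E
python3 - <<'E'
from h import *
s=load('pics/scene0.npz');d=load('pics/side0.npz')
L=model((.5715,.1025),23)
overlay(s,s['img'][:,:,::-1],L,340,196,60,50,8,'pics/o1.png');overlay(d,d['img'][:,:,::-1],L,260,195,60,60,8,'pics/o2.png')
a=cv2.imread('pics/o1.png');b=cv2.imread('pics/o2.png');a=cv2.copyMakeBorder(a,0,80,0,0,0);cv2.imwrite('pics/o12.png',cv2.resize(np.hstack([a,b]),(800,400)))
E
```

```text
(no output)
```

View pics/o12.png

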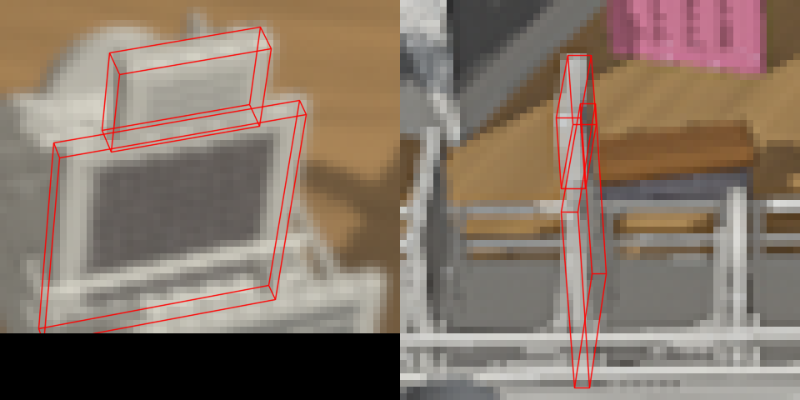

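Request:
drive_tool:
  increments: "-20 -8 22 0 0; -36 -8 40 0 0; -36 -8 40 0 0; -36 -8 40 0 0; -36 -8 40 0 0; -36 -8 40 0 0; -36 -4 40 0 0; -36 -4 40 0 0; -36 -4 40 0 0; -36 -4 40 0 0; -36 0 40 0 0; -36 0 40 0 0; -36 0 40 0 0; -36 0 40 0 0; -26 0 24 0 0; 0 0 0 0 0"
  squeeze: 10

```text
time: 2.15
position: [0.5726, 0.1064, 0.286]
tool_rot: [-1.378, 0.897, -0.893]
ft_force: [-0.4, -0.1, 0.1]
grip_width: 0.996
```

```bash
cat > shot.py <<'E'
import sys
from h import *
from bench import ctrl,get_image
t=sys.argv[1]
for n in sys.argv[2:]:
    d=get_image(n);cv2.imwrite(f'pics/{n}{t}.png',d['img'][:,:,::-1]);np.savez(f'pics/{n}{t}.npz',**d)
s=ctrl.get_state();print(s['time'],np.round(s['position'],4),np.round(s['joint_positions'],3),np.round(s['ft_force'],1),s['grip_width'])
print(R.from_rotvec(s['tool_rot']).as_matrix().round(4))
E
python3 shot.py 1 wrist
```

```text
2.2 [0.5726 0.1036 0.286 ] [ 0.392  0.217 -0.723  1.506  0.143  1.474 -1.488] [-0.6 -0.4  0. ] 0.9987719344573088
[[ 4.038e-01 -1.300e-03  9.148e-01]
 [-9.148e-01  2.000e-04  4.038e-01]
 [-7.000e-04 -1.000e+00 -1.100e-03]]
```

View pics/wrist1.png

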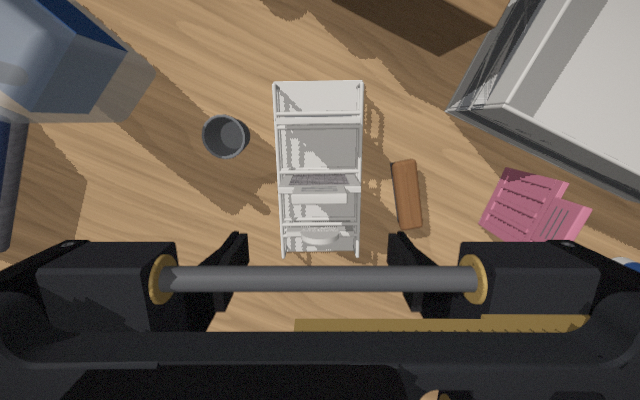

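Run:
```python
import cv2
a=cv2.imread('pics/wrist1.png')[70:265,265:375]
cv2.imwrite('pics/zw1.png',cv2.resize(a[80:150],(770,490),interpolation=cv2.INTER_NEAREST))
```

```text
(no output)
```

View pics/zw1.png

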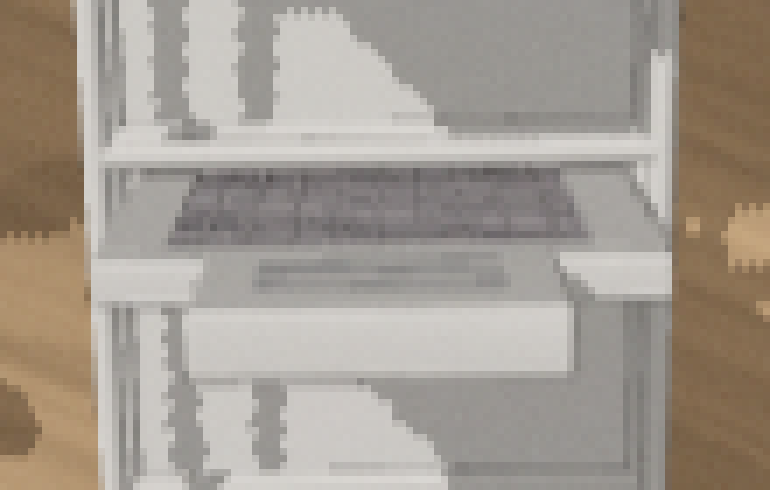

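Run:
```python
from h import *
w=load('pics/wrist1.npz')
f=lambda x,y,z:onz(w,265+x/7-.5,150+y/7-.5,z)
q=np.array([f(188,308,.16),f(575,302,.16),f(572,373,.16),f(190,378,.16)]);print(q.round(4))
c=q.mean(0);print('tab c',c)
e=[q[0]-q[1],q[3]-q[2]];print([np.degrees(np.arctan2(-v[0],v[1])) for v in e],[np.linalg.norm(v) for v in e])
g=np.array([f(92,262,.118),f(672,254,.118),f(672,292,.118),f(92,300,.118)]);print(g.mean(0));e=[g[0]-g[1],g[3]-g[2]];print([np.degrees(np.arctan2(-v[0],v[1])) for v in e],[np.linalg.norm(v) for v in e])
# tool frame
p=np.array([.5726,.1036]);X=np.array([.4038,-.9148]);Z=np.array([.9148,.4038])
print('tab rel tool x,z mm',(c[:2]-p)@X*1e3,(c[:2]-p)@Z*1e3,(g.mean(0)[:2]-p)@X*1e3,(g.mean(0)[:2]-p)@Z*1e3)
```

```text
[[0.5625 0.1328 0.16  ]
 [0.5871 0.08   0.16  ]
 [0.5768 0.0756 0.16  ]
 [0.5525 0.1283 0.16  ]]
tab c [0.56972281 0.10415145 0.16      ]
[np.float64(24.945228334668546), np.float64(24.81701147621851)] [np.float64(0.058249506728059314), np.float64(0.05809310550329639)]
[0.56947288 0.10384287 0.118     ]
[np.float64(24.834191538672478), np.float64(24.842162846789808)] [np.float64(0.09929307558469153), np.float64(0.09984445493398407)]
tab rel tool x,z mm -1.6662790486958108 -2.4093768757894694 -1.4849036933116417 -2.762619783962894
```

Request:
drive_tool:
  increments: "-1.6 25 -2.6 -1 0; 0 40 0 0 0; 0 40 0 0 0; 0 30 0 0 0; 0 16 0 0 0; 0 10 0 0 0; 0 0 0 0 0; 0 0 0 0 0"

```text
time: 3.2
position: [0.5708, 0.103, 0.1267]
tool_rot: [-1.381, 0.885, -0.888]
ft_force: [0.4, 0.4, -0.1]
grip_width: 0.996
```

```bash
python3 shot.py 2 wrist side
```

```text
3.3 [0.5707 0.1031 0.1266] [ 0.373  0.314 -0.704  1.731  0.219  1.175 -1.532] [-0.   0.3  0.1] 1.0008520421431966
[[ 4.172e-01  1.900e-03  9.088e-01]
 [-9.088e-01 -0.000e+00  4.172e-01]
 [ 8.000e-04 -1.000e+00  1.700e-03]]
```

View pics/wrist2.png

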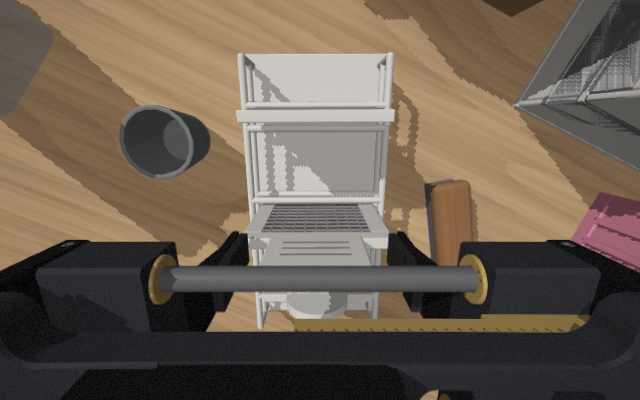

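View pics/side2.png

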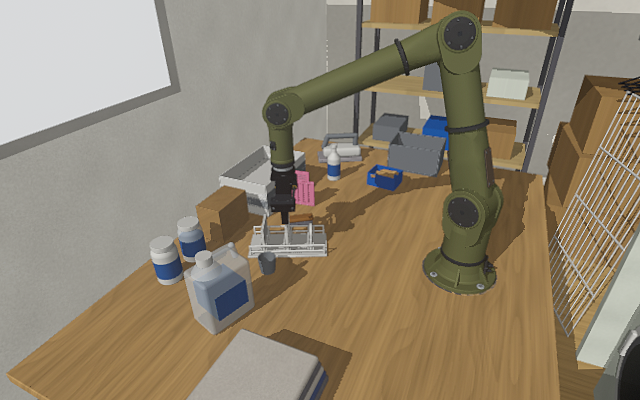

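Request:
drive_tool:
  increments: "-1.4 1 -0.4 0 40; 0 0 0 0 70; 0 0 0 0 90; 0 0 0 0 120; 0 0 0 0 160; 0 0 0 0 160"
  squeeze: 12

```text
time: 4.05
position: [0.5691, 0.1039, 0.1245]
tool_rot: [-1.383, 0.887, -0.887]
ft_force: [-0.2, -0.0, -0.8]
grip_width: 0.685
```

Request:
drive_tool:
  increments: "0 -4 0 0 170; 0 -10 0 0 170; 0 -16 0 0 170; 0 -20 0 0 170; 0 -10 0 0 170; 0 -20 0 0 170; 0 -30 0 0 170; 0 -30 0 0 170; 0 -20 0 0 170; 0 -15 0 0 170; 0 0 0 0 170"
  squeeze: 16

```text
time: 5.42
position: [0.5695, 0.1042, 0.3008]
tool_rot: [-1.381, 0.885, -0.888]
ft_force: [-0.2, -0.6, -2.8]
grip_width: 0.687
```

```bash
python3 shot.py 3 wrist side scene
```

```text
5.575 [0.5685 0.1038 0.2985] [ 0.398  0.205 -0.727  1.493  0.136  1.497 -1.47 ] [-0.  -0.3 -1.4] 0.6902560673834649
[[ 4.171e-01 -1.700e-03  9.089e-01]
 [-9.089e-01 -3.000e-04  4.171e-01]
 [-4.000e-04 -1.000e+00 -1.700e-03]]
```

View pics/wrist3.png

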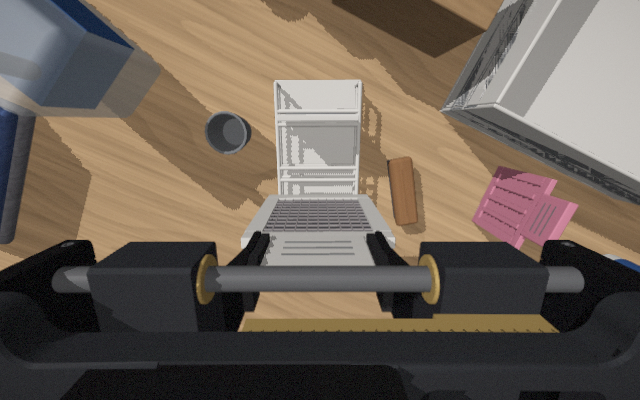

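View pics/scene3.png

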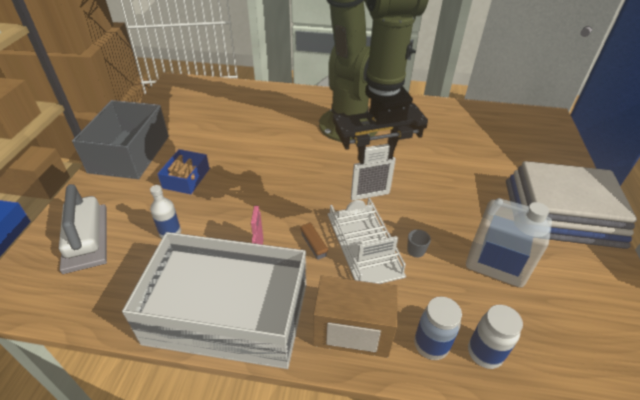

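Request:
drive_tool:
  increments: "15 0 -9 0 170; 30 0 -19 0 170; 35 0 -22 0 170; 35 0 -22 0 170; 35 0 -22 0 170; 35 0 -22 0 170; 35 10 -22 0 170; 35 20 -22 0 170; 30 35 -19 0 170; 25 35 -15 0 170; 10 30 -6 0 170; 0 25 0 0 170; 0 15 0 0 170; 0 5 0 0 170; 0 0 0 0 170"

```text
time: 7.45
position: [0.5209, -0.2704, 0.125]
tool_rot: [-1.383, 0.886, -0.887]
ft_force: [0.2, -0.1, -0.6]
grip_width: 0.684
```

```bash
python3 shot.py 4 side scene
```

```text
7.55 [ 0.5214 -0.2705  0.1257] [ 0.825  0.288 -0.459  1.72   0.138  1.163 -0.812] [ 0.   0.3 -1.4] 0.687480699234733
[[ 0.4174  0.0017  0.9087]
 [-0.9087 -0.0011  0.4174]
 [ 0.0017 -1.      0.001 ]]
```

View pics/scene4.png

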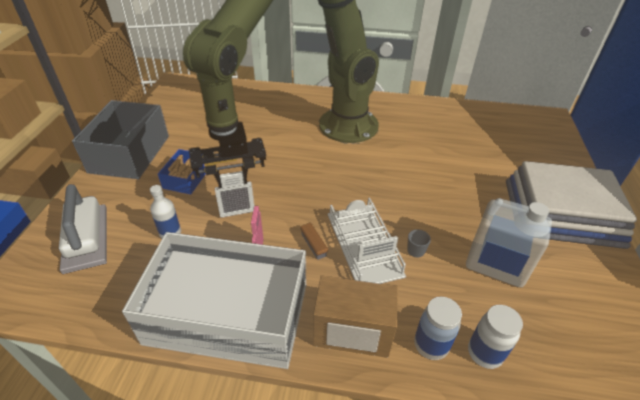

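View pics/side4.png

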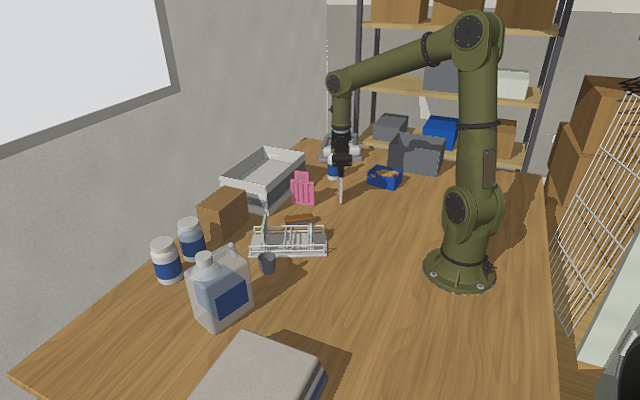

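Request:
drive_tool:
  increments: "0 6 0 0 170; 0 5.5 0 0 170; 0 0 0 0 170"
  squeeze: 7

```text
time: 7.92
position: [0.5218, -0.2707, 0.1142]
tool_rot: [-1.383, 0.884, -0.889]
ft_force: [-0.5, 0.2, 3.8]
grip_width: 0.688
```

Request:
drive_tool:
  increments: "0 0.2 -6 0 170; 0 0.2 -6 0 170; 0 0.6 -6 0 170; 0 0.8 -6 0 170; 0 1 -6 0 170; 0 1.2 -5.5 0 170; 0 1.5 -5.5 0 170; 0 1.7 -5.5 0 170; 0 0 0 0 170"

```text
time: 9.05
position: [0.4777, -0.2897, 0.1054]
tool_rot: [-1.383, 0.888, -0.886]
ft_force: [0.6, -1.3, 1.6]
grip_width: 0.687
```

```bash
python3 shot.py 5 side scene wrist
python3 - <<'E'
import cv2,numpy as np
a=cv2.imread('pics/side5.png')[120:220,290:410];b=cv2.imread('pics/scene5.png')[120:240,180:290]
cv2.imwrite('pics/c5.png',np.hstack([cv2.resize(a,(400,333)),cv2.resize(b,(305,333))]))
E
```

```text
9.2 [ 0.4781 -0.2895  0.1056] [ 0.887  0.248 -0.442  1.808  0.118  1.112 -0.736] [ 0.6 -1.   1.3] 0.6844657633395314
[[ 4.172e-01 -9.000e-04  9.088e-01]
 [-9.088e-01  2.000e-04  4.172e-01]
 [-6.000e-04 -1.000e+00 -7.000e-04]]
```

View pics/c5.png

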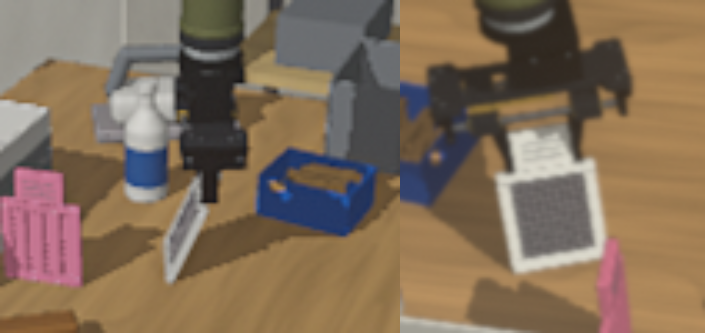

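View pics/wrist5.png

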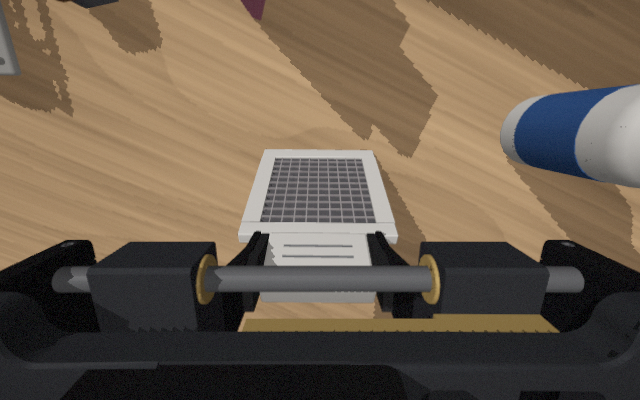

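It's tipping as planned, with the foot standing on the counter. I'll continue along the arc.

Request:
drive_tool:
  increments: "0 2.3 -5.6 0 170; 0 2.3 -5.5 0 170; 0 2.7 -5.3 0 170; 0 2.7 -5.3 0 170; 0 3.2 -5 0 170; 0 3.2 -5 0 170; 0 3.6 -4.8 0 170; 0 3.6 -4.8 0 170; 0 4 -4.5 0 170; 0 4 -4.5 0 170; 0 4.3 -4.1 0 170; 0 4.3 -4.1 0 170; 0 0 0 0 170"

```text
time: 10.82
position: [0.4244, -0.3142, 0.0652]
tool_rot: [-1.383, 0.888, -0.886]
ft_force: [-0.4, 0.8, 0.9]
grip_width: 0.686
```

Request:
drive_tool:
  increments: "0 0 0 0 170; 0 0 0 0 170"
  squeeze: 26

```text
time: 11.08
position: [0.425, -0.3141, 0.0656]
tool_rot: [-1.383, 0.887, -0.886]
ft_force: [-0.6, 0.0, -0.7]
grip_width: 0.686
```

```bash
python3 shot.py 6 side wrist
python3 - <<'E'
import cv2,numpy as np
a=cv2.imread('pics/side6.png')[120:220,290:410]
cv2.imwrite('pics/c6.png',np.hstack([cv2.resize(a,(400,333)),cv2.resize(cv2.imread('pics/wrist6.png'),(400,333))]))
E
```

```text
11.175 [ 0.4252 -0.3141  0.0657] [ 0.959  0.228 -0.412  1.917  0.107  1.017 -0.641] [-0.4  0.5 -0.4] 0.6833716884859232
[[ 4.172e-01 -2.000e-04  9.088e-01]
 [-9.088e-01 -2.000e-04  4.172e-01]
 [ 2.000e-04 -1.000e+00 -2.000e-04]]
```

View pics/c6.png

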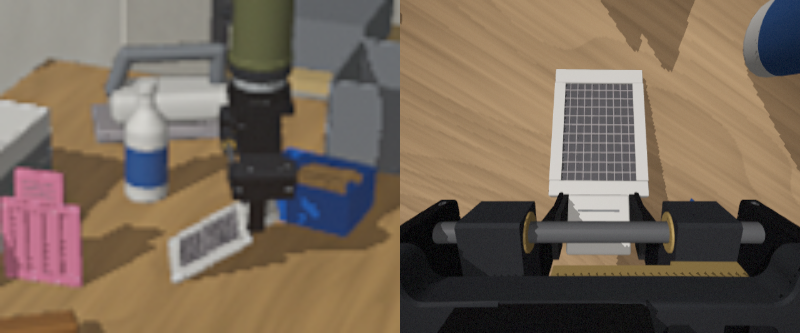

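Request:
drive_tool:
  increments: "0 -3 0 0 170; 0 -6 0 0 170; 0 -12 0 0 170; 0 -18 0 0 170; 0 -22 0 0 170; 0 -22 0 0 170; 0 -22 0 0 170; 0 -22 0 0 170; 0 -22 0 0 170; 0 -18 0 0 170; 0 -12 0 0 170; 0 -6 0 0 170; 0 -3 0 0 170; 0 0 0 0 170; 0 0 0 0 170"

```text
time: 13.05
position: [0.425, -0.3139, 0.253]
tool_rot: [-1.382, 0.888, -0.886]
ft_force: [0.7, -0.3, -0.8]
grip_width: 0.685
```

```bash
python3 shot.py 7 side wrist scene
python3 - <<'E'
import cv2,numpy as np
a=cv2.imread('pics/side7.png')[80:220,290:430]
cv2.imwrite('pics/c7.png',np.hstack([cv2.resize(a,(400,400)),cv2.resize(cv2.imread('pics/wrist7.png')[100:300,220:420],(400,400))]))
E
```

```text
13.2 [ 0.4251 -0.314   0.2533] [ 0.984  0.069 -0.416  1.692  0.028  1.387 -0.577] [-0.5 -0.8 -1.8] 0.6852529133758344
[[ 4.172e-01 -6.000e-04  9.088e-01]
 [-9.088e-01  4.000e-04  4.172e-01]
 [-6.000e-04 -1.000e+00 -3.000e-04]]
```

View pics/c7.png

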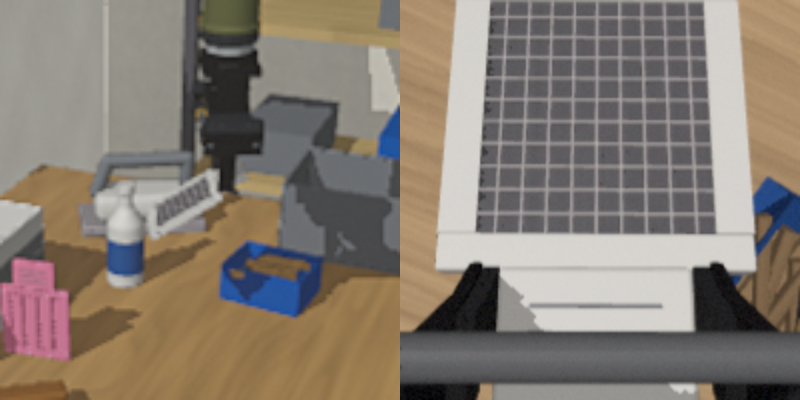

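View pics/wrist7.png

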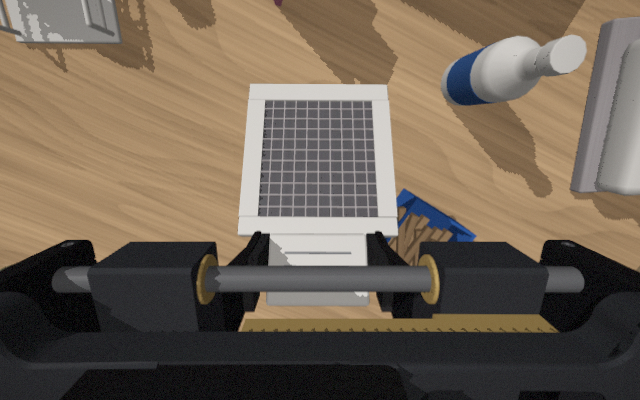

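View pics/scene7.png

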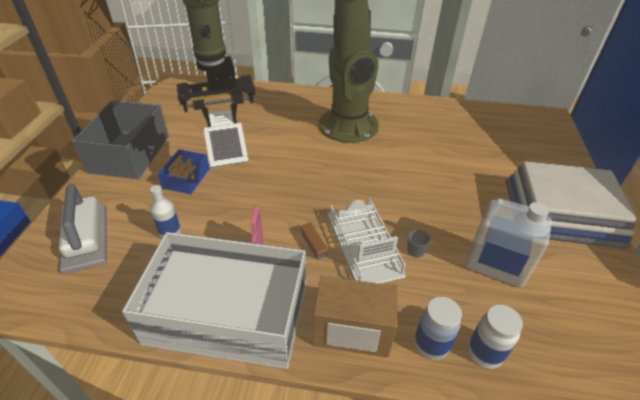

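Run:
```python
import cv2
a=cv2.imread('pics/wrist7.png')[75:245,230:405]
cv2.imwrite('pics/zw7.png',cv2.resize(a,None,fx=3.5,fy=3.5,interpolation=cv2.INTER_NEAREST));
```

```text
(no output)
```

View pics/zw7.png

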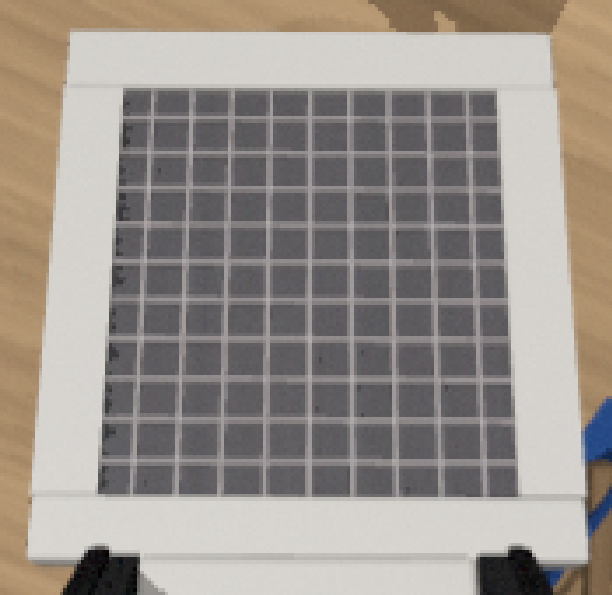

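```bash
cat > pnp.py <<'E'
from h import *
def run(f,pts):
    w=load(f);obj=np.array([[4,50,0],[4,-50,0],[4,-50,110],[4,50,110]],float)/1e3
    ok,rv,t=cv2.solvePnP(obj,np.array(pts,float),w['mtx'],np.array([float(w['k1']),0,0,0.]))
    T=w['camera_from_world'];F=np.diag([1,-1,-1.])
    Rw=T[:3,:3].T@F@R.from_rotvec(rv.ravel()).as_matrix();o=T[:3,:3].T@(F@t.ravel()-T[:3,3])
    print('foot',o.round(4),'x',Rw[:,0].round(3),'z',Rw[:,2].round(3),'lean z deg',np.degrees(np.arccos(Rw[2,2])).round(1),'x ang',np.degrees(np.arccos(Rw[2,0])).round(1))
    q=cv2.projectPoints(obj,rv,t,w['mtx'],np.array([float(w['k1']),0,0,0.]))[0][:,0];print('resid',np.abs(q-pts).max().round(2))
E
python3 - <<'E'
from pnp import *
z=lambda x,y:(230+x/3.5-.5,75+y/3.5-.5)
run('pics/wrist7.npz',[z(70,32),z(551,36),z(588,560),z(28,557)])
E
```

```text
foot [ 0.515  -0.2729  0.19  ] x [0.484 0.214 0.848] z [-0.773 -0.35   0.529] lean z deg 58.0 x ang 32.0
resid 0.11
```

Run:
```python
import cv2,numpy as np
a=cv2.imread('pics/side7.png')[130:165,335:375];b=cv2.imread('pics/scene7.png')[100:175,195:255]
cv2.imwrite('pics/t7.png',np.hstack([cv2.resize(a,(400,350),interpolation=cv2.INTER_CUBIC),cv2.resize(b,(280,350),interpolation=cv2.INTER_CUBIC)]))
```

```text
(no output)
```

View pics/t7.png

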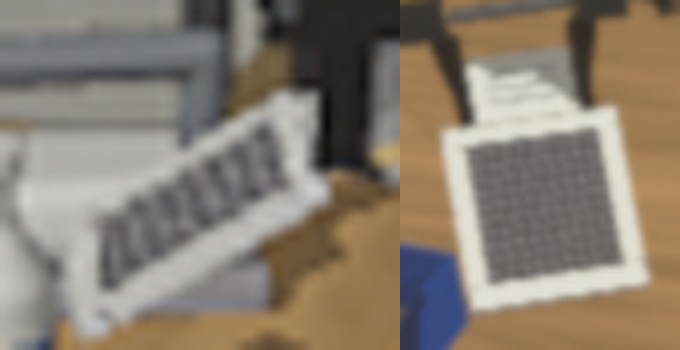

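Run:
```python
from h import *
w=load('pics/wrist7.npz');s=load('pics/scene7.npz');d=load('pics/side7.npz')
z=lambda x,y:(230+x/3.5-.5,75+y/3.5-.5)
sc=lambda x,y:(195+(x-400)*60/280-.5,100+y*75/350-.5)
sd=lambda x,y:(335+x/10-.5,130+y/10-.5)
W=[z(70,32),z(551,36),z(588,560),z(28,557)]
S=[sc(648,282),sc(475,310),sc(442,130),sc(615,108)]
P=[tri(w,a,s,b) for a,b in zip(W,S)]
for p in P: print(p[0].round(4),round(p[1],4))
Q=[p[0] for p in P]
for a,b in((0,3),(1,2)):
    v=Q[b]-Q[a];print(np.linalg.norm(v),np.degrees(np.arccos(v[2]/np.linalg.norm(v))))
a=tri(w,W[0],d,sd(82,322));b=tri(w,W[3],d,sd(308,185));print(a,b);v=b[0]-a[0];print(np.linalg.norm(v),np.degrees(np.arccos(v[2]/np.linalg.norm(v))))
```

```text
[ 0.4964 -0.2264  0.1939] 0.0001
[ 0.5369 -0.3163  0.1938] 0.0027
[ 0.453  -0.3546  0.2535] 0.0011
[ 0.4107 -0.2647  0.2506] 0.0003
0.10962635549918355 58.9055477883113
0.1098833513393265 57.11110469581062
(array([ 0.49625095, -0.22762989,  0.1984478 ]), np.float64(0.00030320930352731226)) (array([ 0.4161909 , -0.26423845,  0.25552476]), np.float64(0.005650024040242658))
0.10491699871923411 57.042276140229845
```

Request:
drive_tool:
  increments: "0 0 0 0 170; 0 0 0 0 170; 0 0 0 0 170; 0 0 0 0 170; 0 0 0 0 170; 0 0 0 0 170; 0 0 0 0 170; 0 0 0 0 170"

```text
time: 14.2
position: [0.4253, -0.314, 0.2537]
tool_rot: [-1.383, 0.887, -0.887]
ft_force: [0.0, 0.4, -2.1]
grip_width: 0.685
```

```bash
python3 shot.py 8 wrist scene
python3 - <<'E'
from h import *
w=lambda n:cv2.imread(n,0).astype(np.float32)
a,b=w('pics/wrist7.png')[80:225,235:395],w('pics/wrist8.png')[80:225,235:395];print('wrist drift px',cv2.phaseCorrelate(a,b),np.abs(a-b).mean())
s0,s8=cv2.imread('pics/scene0.png'),cv2.imread('pics/scene8.png')
g0,g8=w('pics/scene0.png'),w('pics/scene8.png')
for n,(x0,y0,x1,y1) in dict(vent=(355,230,405,268),cup=(405,226,434,260),brush=(298,218,330,260),basket=(158,150,212,192),bottle=(150,185,182,235),jug=(465,195,555,285),rackfull=(325,195,410,285)).items():
    print(n,np.round(cv2.phaseCorrelate(g0[y0:y1,x0:x1],g8[y0:y1,x0:x1],cv2.createHanningWindow((x1-x0,y1-y0),cv2.CV_32F)),2) if 0 else cv2.phaseCorrelate(g0[y0:y1,x0:x1],g8[y0:y1,x0:x1]))
im=np.hstack([s0[185:290,320:440],s8[185:290,320:440]]);cv2.imwrite('pics/cmp.png',cv2.resize(im,None,fx=3.3,fy=3.3))
E
```

```text
14.3 [ 0.4253 -0.3141  0.2537] [ 0.984  0.068 -0.416  1.692  0.028  1.387 -0.577] [ 0.3  0.2 -1.8] 0.6872049143958764
[[ 4.171e-01 -0.000e+00  9.089e-01]
 [-9.089e-01 -1.000e-04  4.171e-01]
 [ 1.000e-04 -1.000e+00 -0.000e+00]]
wrist drift px ((-0.06087901681308949, -0.01662025327182448), 0.9248562169869741) 1.6659483
vent ((0.0023387752808083917, 0.27885851647006277), 0.6864390954971313)
cup ((0.028702745472022784, -0.00509541799141644), 0.9894586600639202)
brush ((0.12001471355487148, 0.5219196512076039), 0.7494390282366011)
basket ((-0.2252701881427619, 0.19590874895508747), 0.7174386621012119)
bottle ((0.028385063593480808, 0.02251617031293307), 0.9977815654873848)
jug ((-0.022861338750296056, -0.03068516614087713), 1.014983184190444)
rackfull ((-0.015173490662284905, 0.11291184898438189), 0.6184146019264504)
```

View pics/cmp.png

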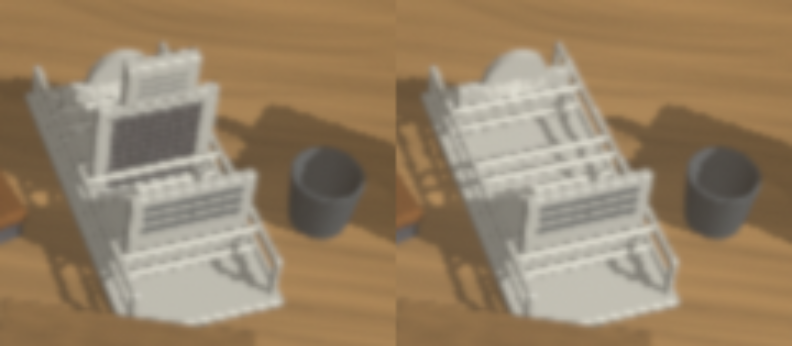

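The filter is still in the grip: it drifted less than 0.1 px over 1.1 s. Its foot is at about 0.19 m and it leans about 57–58°. The other panels and the cup haven't moved, so I'm handing in.

```bash
python3 -c "
from bench import workorder
print(workorder.close_job())"
```

```text
the job is handed in; nothing more can be done
None
```

I drew the lint filter straight up out of the middle slot and tipped it to a slant. It is held still in the air with the handle end uppermost and the mesh side facing up, and the job is handed in. I get no verdict back, so everything below is from my own checks.

**How it was done:** The drive only turns the tool about its own finger axis, so the arm could not tilt the filter directly. I pinched the handle tab across its side edges, at 12–16 N for the lift. I then stood the foot on clear counter at 7 N and moved the handle along an arc so the filter turned between the pads. Finally I gripped at 26 N and raised it. The grip setting never went above 26 N, and I handed in at about 14.3 s.

**Last checks:**
- **Height:** the foot is about 0.19 m above the counter.
- **Stillness:** the filter drifted less than 0.1 px in the wrist picture over 1.1 s.
- **Other things:** vent panel, flap cover and cup look unmoved in the before-and-after pictures. Jug and bottle shifted under 0.05 px. Brush and basket showed shifts of up to 0.5 px, which I put down to changed shadows.

**What disagreed:**
- **Lean:** two camera methods gave 57–59°, while grip height and the planned arc predicted about 53°. The tab seems to have slipped about 7 mm in the pads during tipping. The lean is within the 25–65° range but steeper than the halfway angle, and I left it there because correcting it risked the hold.
- **Finger contact:** the fingertips may also be touching the frame's shoulders beside the tab.

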